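Load a bearing cage with balls, one per pocket

TASK

Fill the brass bearing cage from the ball loader: bring each of its four empty pockets in turn under the loader's drop hole by pushing the carriage along, and push the plunger fully in once for each, so that every pocket gets exactly one steel ball and the two spare balls stay in the loader. Then push the loaded carriage all the way to its end stop, clear of the loader, so that the cage can be lifted off. Spill no ball and leave the other things on the desk where they are.

Things in the scene. Friction and masses are not known exactly. Their poses are not given: they have to be found in the camera images.
- loader: Grey ball loader fixed to the desk, base plate 130x370x8 mm. Origin on the desk under its drop hole; x points from its plunger to its back (away from the robot), y along the carriage's travel (to the robot's left), z up. Its bridge (x -67 to 33, y -26 to 26 mm) spans the carriage; the small chamber on it is 90 mm high.
- chute_top (a point): Upper end of the loader's ball chute, 105 mm high: a straight open aluminium channel 26 mm wide, with a keeper wire over its balls, that climbs at 17 degrees along loader +y from the chamber (loader x -45 to -19 mm) to this point.
- drop_hole (a point): Centre of the 20 mm drop hole in the bridge, at the underside of its deck plate, 40 mm over the desk. A ball let go there falls straight down into the cage; the cage and its seated balls pass under the deck with 4 mm to spare.
- shuttle (a joint): Plunger, m: 0 = home (out, held by a spring), 0.035 = fully in (about 5.5 N). It slides along loader +x. At home one ball drops into it; pushed in, it carries that ball over the drop hole, where it falls within 0.2 s past 0.029. Let go, it is home in 0.5 s and takes the next ball. With no empty pocket below, the ball waits in the hole and may hold the plunger partly in.
- push_face (a point): Centre of the outer face of the plunger's round black button (diameter 24 mm, 12 mm thick, axis along loader x, 54.5 mm over the desk). Push it along loader +x. At home it is 122 mm in front (-x) of the drop hole, 55 mm from the bridge.
- carriage (a joint): Travel of the carriage along loader +y, m: 0 to 0.165, its end stop. It slides in guide rails with about 2 N of friction and stays where it is left. Pocket n (1 to 4) is exactly under the drop hole at 0.045 + 0.028 (n - 1): 0.045, 0.073, 0.101, 0.129; up to 3 mm off still does.
- handle (a point): Upright black handle at the -y end of the carriage, 152 mm behind pocket 1: a round waisted post, 21 mm across from 63 to 79 mm over the desk, 11 mm below that, top at 86 mm. The point is on its axis, 72 mm over the desk. Push its -y side to send the carriage towards +y.
- pocket_1 (a point): Pocket 1 of the brass cage (a bar 34 x 116 x 10 mm clamped on the steel carriage, top face 30 mm over the desk); pocket 1 leads in +y, the next lie 28 mm apart behind it. Round, 19 mm wide with a 3 mm countersink, 10 mm deep. The point is where the centre of a seated ball lies, 28 mm over the desk.
- pocket_2 (a point): Pocket 2 of the brass cage (a bar 34 x 116 x 10 mm clamped on the steel carriage, top face 30 mm over the desk); pocket 1 leads in +y, the next lie 28 mm apart behind it. Round, 19 mm wide with a 3 mm countersink, 10 mm deep. The point is where the centre of a seated ball lies, 28 mm over the desk.
- pocket_3 (a point): Pocket 3 of the brass cage (a bar 34 x 116 x 10 mm clamped on the steel carriage, top face 30 mm over the desk); pocket 1 leads in +y, the next lie 28 mm apart behind it. Round, 19 mm wide with a 3 mm countersink, 10 mm deep. The point is where the centre of a seated ball lies, 28 mm over the desk.
- pocket_4 (a point): Pocket 4 of the brass cage (a bar 34 x 116 x 10 mm clamped on the steel carriage, top face 30 mm over the desk); pocket 1 leads in +y, the next lie 28 mm apart behind it. Round, 19 mm wide with a 3 mm countersink, 10 mm deep. The point is where the centre of a seated ball lies, 28 mm over the desk.
- ball_1_center (a point): Centre of a plain steel ball, diameter 16 mm, 17 g; six alike, all inside the loader at the start, in line: 1 in the plunger's pocket, 2 on top of it, 3 to 6 up the chute. Seated in the cage it stands 6 mm proud.
- ball_2_center (a point): Centre of a plain steel ball, diameter 16 mm, 17 g; six alike, all inside the loader at the start, in line: 1 in the plunger's pocket, 2 on top of it, 3 to 6 up the chute. Seated in the cage it stands 6 mm proud.
- ball_3_center (a point): Centre of a plain steel ball, diameter 16 mm, 17 g; six alike, all inside the loader at the start, in line: 1 in the plunger's pocket, 2 on top of it, 3 to 6 up the chute. Seated in the cage it stands 6 mm proud.
- ball_4_center (a point): Centre of a plain steel ball, diameter 16 mm, 17 g; six alike, all inside the loader at the start, in line: 1 in the plunger's pocket, 2 on top of it, 3 to 6 up the chute. Seated in the cage it stands 6 mm proud.
- ball_5_center (a point): Centre of a plain steel ball, diameter 16 mm, 17 g; six alike, all inside the loader at the start, in line: 1 in the plunger's pocket, 2 on top of it, 3 to 6 up the chute. Seated in the cage it stands 6 mm proud.
- ball_6_center (a point): Centre of a plain steel ball, diameter 16 mm, 17 g; six alike, all inside the loader at the start, in line: 1 in the plunger's pocket, 2 on top of it, 3 to 6 up the chute. Seated in the cage it stands 6 mm proud.
- chamber_low (a point): Where the centre of the ball in the plunger's pocket lies when the plunger is home (54 mm over the desk, 32 mm in front (-x) of the drop hole).
- chamber_high (a point): Where the centre of the next ball lies, 16 mm above chamber_low, resting on the ball in the plunger.
- solder_paste: Bystander, loose: flat round tan tin, 46 mm across, 20 mm high; origin at the centre of its underside. Leave it.
- driver: Bystander, loose: screwdriver with a grey handle, 148 mm long, 21 mm thick, lying; origin at the centre of its underside. Leave it.
- gland_nut_a: Bystander, loose: grey cable gland 22x25x20 mm, standing before the loader on its -y side; origin at the centre of its underside. Leave it.
- gland_nut_b: Bystander, loose: grey cable gland 22x25x20 mm, standing before the loader on its +y side; origin at the centre of its underside. Leave it.
- terminal_strip: Bystander, loose: white terminal strip 17x50x15 mm; origin at the centre of its underside. Leave it.

How it is judged:
By the outcome, as a careful person would: the job done as asked, in the order asked, and still so for the second after the job is handed in, with the robot touching nothing.
It also fails if it takes over 64 s, if anything falls off the work surface, if the arm or the gripper's body presses on something with over 40 N, if the wrist force passes 120 N, or if a joint passes its speed limit or range.

ROBOT

A 7-joint arm with a two-finger parallel gripper is mounted at the origin on a cart in front of the work surface, level with it; the furniture and walls round the work are solid. World frame = base frame: x ahead of the robot, y to its left, z up, the work surface at z = 0. Lengths are in mm, angles in rad, forces in N, time in s.
With the tool pointing down it reaches from about 350 to 900 mm from the base axis. Payload 19.9 kg.
Tool frame: the origin (TCP) lies midway between the tips of the shut fingers; the grasp point (between the pads) lies robot.pinch_z behind it (robot.pinch_z is the distance from the TCP to the grasp point, in mm); z points along the fingers, y is the line along which they close (so a half turn about z gives the same grasp; the last joint's range is limited). The gripper opens to 85 mm and grips with 20 to 120 N. Pads are 22 mm wide; open, the fingers measure 114 mm over their backs; the gripper's body (76 mm by 85 mm) begins 54 mm behind the grasp point. The pads swing forward as they close: fully open they stand 13 mm farther back than shut.
Start: joints at [-1.192, 0.417, -0.01, 1.614, 0.005, 1.111, -0.053], TCP at [254.724, 570.716, 231.26] pointing down, gripper open.
Joint ranges: [-2.81, 2.81], [-0.39, 2.02], [-1.27, 1.25], [0.06, 2.57], [-1.19, 4.33], [0.19, 2], [-2.82, 2.82]. Speed limits (rad/s): [1.89, 1.89, 2.39, 2.39, 3.01, 3.01, 3.01].

INTERFACE

Orientations are given as a unit quaternion [x, y, z, w].
In Python, from rig import robot, imaging, ticket gives the robot as it stands.
- The arm moves only by the tool arm_command, never from a script. Its argument "plan" is a list of rows, each an object with "offset": the shift along the world's x, y, z in cm, a list of three; "twist": the turn about the world's z in degrees; "grip": the opening, from 0 (shut) to 1 (fully open). In form: [{"offset": [dx, dy, dz], "twist": twist, "grip": grip}, ...]. A call has 1 to 20 rows; each row shifts and turns the commanded pose from where the row before left it; what a row does not reach is not made up. A row lasts 1/12 s, in which the tool goes at most 41.7 mm and 7.16 degrees, less where a joint would pass 70% of its speed; a pose out of reach is approached as far as the arm can. A call is refused whole if a number of a shift passes 4.17 or a number of a turn 7.16, either way. A call with a gripper value outside its range is refused whole. The fingers move at their own pace and stop on an object; the grip force is fixed at half the most. Time passes only in rows, so rows that do not move let the fingers close. It gives the time, the measured TCP pose, the force, the opening and the grip force at its end, in the units of the state.
- robot.get_obs(): the state, without advancing time (a new reading comes with each control period).
- imaging.get_image(name): name is "scene" or "top" or "wrist"; returns a dict with "frame" (384x512x3 uint8, blue, green, red), "fx", "fy", "cx", "cy" (pixels), "cam_to_world" (4x4, takes a point from camera to world coordinates). Camera axes: x right, y down, z forward; pixel columns grow to the right and rows downward; lengths in mm; the calibration is good to about 2 mm. A picture is of the moment at which its call begins. There is no depth.
- ticket.sign_off(): hands the job in; it is judged then, once.
Trained networks look in a picture, given as the dict that the camera call returned (one of the last four; its "shot" number tells which), for a name from the list of things; names that differ only in an ending like _2 or _b are one class to them, and where a whole thing is asked for, a point or a joint stands for the part that bears it (a point fixed in the world has none). Each returns a list of dicts, best first, with "p" (0 to 1); they miss things now and then, are a little off and sometimes report something else, mostly with a low value. They report only what shows in the picture. A call takes as long as a camera call.
- imaging.cut_out(name, picture): "mask" (384x512 bool, what is visible of it) and "extent" ([left, top, right, bottom] in pixels, round what is visible of it).
- imaging.pinpoint(name, picture): "pixel" ([column, row] in pixels: a listed point, or the origin of a listed thing).
The state is a dict: "time": time; "joints": joint angles; "qd": joint speeds; "effort": joint torques, N m; "eef_pos": TCP position; "ee_rot": TCP orientation; "ft_force": force on the tool from outside, world axes, zero at the start; "moment": the same for the moment, N m; "finger_gap": finger opening in mm; "finger_force": force on a finger pad.
Only numpy, scipy, OpenCV 4.12 (cv2) and the standard library are available. Lean on these libraries where they do the work, as an engineer would, in place of code of your own. Each camera call takes 0.05 s, during which the arm holds its last target. There are 200 camera calls.

## Working session

There is one attempt and no reset: what is moved stays moved. The work goes in short steps, Python scripts to look and compute and a tool call to move; the robot and the scene stay as the last step left them, time stands still between calls to the robot, and variables do not carry over. Pictures are saved under pics/ and viewed, at most 10 in all, crops included, and the job is handed in when it is done.

Besides the shell and the picture viewer there is one more tool, called after "Emit:" in YAML: its name, and indented under it one key for each argument. arm_command: Moves the arm, as the interface text tells. Its arguments: {"type":"object","properties":{"plan":{"type":"array"}},"required":["plan"]}

```bash
mkdir -p pics
cat > h.py <<'E'
import numpy as np,cv2
from rig import robot,imaging,ticket
def ray(im,px):
    M=np.array(im["cam_to_world"]);d=np.array([(px[0]-im["cx"])/im["fx"],(px[1]-im["cy"])/im["fy"],1.])
    return M[:3,3],M[:3,:3]@d
def atz(im,px,z):
    o,d=ray(im,px);return o+d*(z-o[2])/d[2]
def pp(name,im,z,n=1):
    r=imaging.pinpoint(name,im)
    for q in r[:n]: print(name,round(q["p"],2),np.round(q["pixel"],1),np.round(atz(im,q["pixel"],z),1))
    return r
E
python3 - <<'E'
from h import *
o=robot.get_obs();print(o["eef_pos"],o["ee_rot"],o["finger_gap"],robot.pinch_z,o["time"])
a=[]
for c in("top","scene"):
    im=imaging.get_image(c);a.append(im["frame"]);cv2.imwrite(f"pics/{c}0.png",im["frame"]);print(c,np.round(np.array(im["cam_to_world"])[:3,3]))
    for n,z in(("loader",0),("drop_hole",40),("push_face",54.5),("handle",72),("pocket_1",28),("chute_top",105),("gland_nut_a",0),("driver",0),("solder_paste",0),("terminal_strip",0)): pp(n,im,z,2)
E
```

```text
[254.55791508 570.43073235 230.67259443] [ 2.08330822e-01  9.78058232e-01 -5.93381866e-04 -1.06218536e-04] 85.54094299032677 18.700000000000003 0.0
top [ 320.   26. 1044.]
loader 0.6 [284.2 176.7] [589.5   5.6   0. ]
loader 0.18 [164.9 227.1] [407.3 296.4   0. ]
drop_hole 0.89 [280.  175.4] [581.   17.7  40. ]
drop_hole 0.58 [282.2 175.1] [582.6  12.1  40. ]
push_face 0.81 [277.8 216. ] [472.5   8.5  54.5]
handle 0.67 [353.4 178.8] [ 591.6 -165.5   72. ]
pocket_1 0.93 [296.7 174.1] [594.2 -25.4  28. ]
pocket_1 0.77 [314.2 176.7] [594.1 -71.8  28. ]
chute_top 0.79 [245.8 170.2] [564.5 102.4 105. ]
gland_nut_a 0.61 [305.1 214.8] [494.9 -63.4   0. ]
gland_nut_a 0.39 [250.6 202.7] [505.4  84.1   0. ]
driver 0.76 [164.4 227.1] [407.1 297.7   0. ]
driver 0.63 [283.1 171.4] [603.7  10.6   0. ]
solder_paste 0.56 [376.1 261.8] [ 400.8 -260.4    0. ]
terminal_strip 0.56 [317.3 258.2] [ 387.2 -109.1    0. ]
scene [ 253. -465.  698.]
loader 0.88 [294.1 222.9] [599.    2.2   0. ]
loader 0.4 [298.8 223. ] [609.   -3.6   0. ]
drop_hole 0.67 [290.3 209.1] [594.1  16.2  40. ]
push_face 0.82 [245.8 227.9] [469.    5.6  54.5]
handle 0.61 [338.4 257.8] [ 593.  -166.7   72. ]
pocket_1 0.97 [318.1 246.1] [596.2 -99.   28. ]
pocket_1 0.95 [299.7 224.3] [594.4 -26.5  28. ]
chute_top 0.96 [263.6 168.4] [573.7 112.1 105. ]
chute_top 0.49 [241.3 295.6] [ 375.1 -164.5  105. ]
gland_nut_a 0.68 [277.6 200.5] [601.8  86.9   0. ]
gland_nut_a 0.47 [242.5 216.6] [496.5  81.7   0. ]
driver 0.57 [178.  178.5] [401.2 293.2   0. ]
driver 0.45 [275.5 194.5] [608.  108.4   0. ]
solder_paste 0.65 [280.8 356.4] [ 406.  -256.9    0. ]
terminal_strip 0.56 [241.4 297.4] [ 395.1 -115.1    0. ]
```

View pics/top0.png

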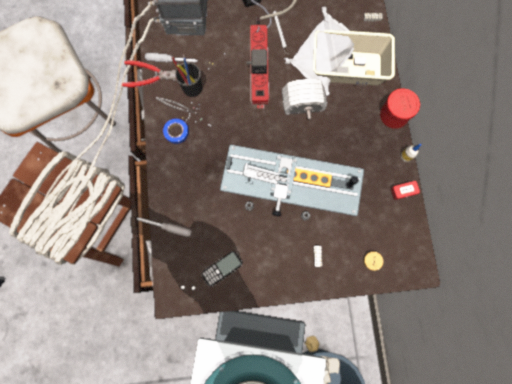

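View pics/scene0.png

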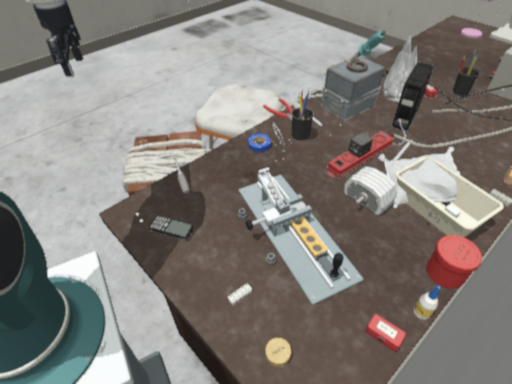

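The top view shows the loader (about 283,178) with the black handle at (353,180), the button at (277,211) and the glands at (249,205) and (306,215). The scene view agrees. Next I move in for close wrist views.

Emit:
arm_command:
  plan:
    - {"offset": [1.3, -3.7, 0.3], "twist": 1.5, "grip": 0}
    - {"offset": [1.3, -3.7, 0.3], "twist": 1.5, "grip": 0}
    - {"offset": [1.3, -3.7, 0.3], "twist": 1.5, "grip": 0}
    - {"offset": [1.3, -3.7, 0.3], "twist": 1.5, "grip": 0}
    - {"offset": [1.3, -3.7, 0.3], "twist": 1.5, "grip": 0}
    - {"offset": [1.3, -3.7, 0.3], "twist": 1.5, "grip": 0}
    - {"offset": [1.3, -3.7, 0.3], "twist": 1.5, "grip": 0}
    - {"offset": [1.3, -3.7, 0.3], "twist": 1.5, "grip": 0}
    - {"offset": [1.3, -3.7, 0.3], "twist": 1.5, "grip": 0}
    - {"offset": [1.3, -3.7, 0.3], "twist": 1.5, "grip": 0}
    - {"offset": [1.3, -3.7, 0.3], "twist": 1.5, "grip": 0}
    - {"offset": [1.3, -3.7, 0.3], "twist": 1.5, "grip": 0}
    - {"offset": [1.3, -3.7, 0.3], "twist": 1.5, "grip": 0}
    - {"offset": [1.3, -3.7, 0.3], "twist": 1.5, "grip": 0}
    - {"offset": [1.3, -3.7, 0.3], "twist": 1.5, "grip": 0}
    - {"offset": [1.3, -3.7, 0.3], "twist": 1.5, "grip": 0}
    - {"offset": [1.3, -3.7, 0.3], "twist": 1.5, "grip": 0}
    - {"offset": [0, 0, 0], "twist": 0, "grip": 0}
    - {"offset": [0, 0, 0], "twist": 0, "grip": 0}

```text
time: 2.68
eef_pos: [475.9, -60.1, 282.3]
ee_rot: [-0.011, 1.0, -0.0, 0.0]
ft_force: [0.4, 1.4, -0.8]
finger_gap: -0.3
finger_force: 0.0
```

Run:
```python
from h import *
im=imaging.get_image("wrist");cv2.imwrite("pics/w1.png",im["frame"]);print(np.round(np.array(im["cam_to_world"]),2),im["fx"])
for n,z in(("drop_hole",40),("push_face",54.5),("handle",72),("pocket_1",28),("chute_top",105),("chamber_high",70),("gland_nut_a",0)): pp(n,im,z,4)
print(robot.get_obs()["eef_pos"],robot.get_obs()["ee_rot"])
```

```text
[[-2.0000e-02  9.6000e-01  2.8000e-01  4.0480e+02]
 [ 1.0000e+00  2.0000e-02  1.0000e-02 -6.1230e+01]
 [-0.0000e+00  2.8000e-01 -9.6000e-01  4.2403e+02]
 [ 0.0000e+00  0.0000e+00  0.0000e+00  1.0000e+00]] 319.2374613935218
drop_hole 0.81 [307.9 250.7] [595.4  10.4  40. ]
push_face 0.58 [314.4 161.7] [473.4   7.6  54.5]
push_face 0.34 [225.8 242.2] [578.8 -96.8  54.5]
handle 0.61 [170.9 256.2] [ 590.7 -162.1   72. ]
handle 0.59 [107.7  95.1] [ 403.9 -218.8   72. ]
pocket_1 0.92 [228.  242.2] [591.2 -96.3  28. ]
pocket_1 0.71 [290.8 244.4] [592.5 -11.2  28. ]
pocket_1 0.68 [250.8 247.9] [599.  -65.3  28. ]
pocket_1 0.61 [269.4 244.2] [592.9 -40.2  28. ]
chute_top 0.68 [407.5 259.2] [571.  109.3 105. ]
chamber_high 0.85 [314.  236.5] [561.6  10.9  70. ]
gland_nut_a 0.74 [255.8 166.4] [491.7 -60.9   0. ]
gland_nut_a 0.66 [365.2 174. ] [498.9  88.1   0. ]
[475.66863105 -57.65497002 282.30376547] [-1.31641036e-02  9.99913345e-01  5.20982734e-05  7.70119733e-05]
```

View pics/w1.png

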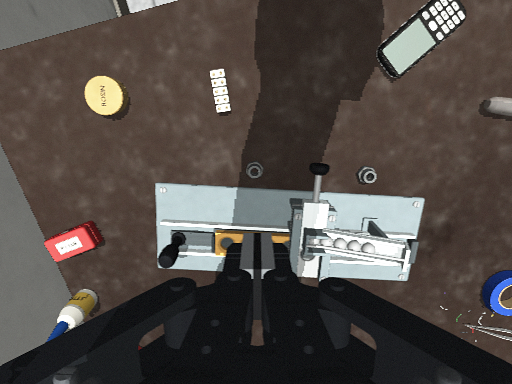

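The wrist view shows the plate corners at (155,184) and (424,197), the button at (319,168), the handle's top at (168,258) and balls in the chute near (345,245). The fingers hide the cage, so I shift +x to see it.

Emit:
arm_command:
  plan:
    - {"offset": [4, 0.5, 0], "twist": 0, "grip": 0}
    - {"offset": [4, 0.5, 0], "twist": 0, "grip": 0}
    - {"offset": [4, 0.5, 0], "twist": 0, "grip": 0}
    - {"offset": [0, 0, 0], "twist": 0, "grip": 0}
    - {"offset": [0, 0, 0], "twist": 0, "grip": 0}

```text
time: 3.5
eef_pos: [596.7, -42.6, 280.7]
ee_rot: [-0.013, 1.0, -0.001, -0.001]
ft_force: [-0.6, -0.6, -0.9]
finger_gap: -0.2
finger_force: 0.0
```

Run:
```python
from h import *
im=imaging.get_image("wrist");cv2.imwrite("pics/w2.png",cv2.resize(im["frame"][60:330,100:460],None,fx=2.2,fy=2.2,interpolation=cv2.INTER_CUBIC))
for n,z in(("drop_hole",40),("push_face",54.5),("handle",72),("pocket_1",28),("chute_top",105),("chamber_high",70),("gland_nut_a",0)): pp(n,im,z,4)
for n in("handle","loader"):
    for r in imaging.cut_out(n,im)[:1]: print(n,r["p"],r["extent"])
import pickle;pickle.dump(im,open("w2.pkl","wb"))
print(robot.get_obs()["eef_pos"])
```

```text
drop_hole 0.78 [297.7 161.2] [595.5   7.1  40. ]
push_face 0.67 [308.9  50.8] [473.8   9.6  54.5]
push_face 0.4 [362.2  82.8] [504.4  70.1  54.5]
handle 0.8 [142.4 158.2] [ 591.  -169.6   72. ]
handle 0.2 [212.7 153.2] [583.3 -91.6  72. ]
pocket_1 0.93 [213.5 155.8] [593.8 -96.6  28. ]
pocket_1 0.72 [257.5 159.7] [597.2 -41.7  28. ]
pocket_1 0.7 [237.1 155.1] [592.1 -67.2  28. ]
pocket_1 0.64 [277.9 157.4] [593.6 -16.3  28. ]
chute_top 0.75 [334.  141.6] [563.1  33.1 105. ]
chute_top 0.74 [212.3 156.4] [581.1 -87.5 105. ]
chute_top 0.67 [409.1 150.7] [570.1 108.8 105. ]
chamber_high 0.83 [304.  135.5] [561.5   8.2  70. ]
gland_nut_a 0.87 [362.   76.8] [494.2  85.9   0. ]
gland_nut_a 0.72 [244.2  74.3] [495.3 -61.    0. ]
gland_nut_a 0.53 [304.3 138.5] [572.4  19.2   0. ]
gland_nut_a 0.3 [331.8 141.7] [575.6  55.7   0. ]
handle 0.73 [134.4, 138.3, 299.7, 176.2]
loader 0.77 [134.7, 50.1, 429.5, 204.4]
[595.54981701 -43.2619958  282.61414984]
```

View pics/w2.png

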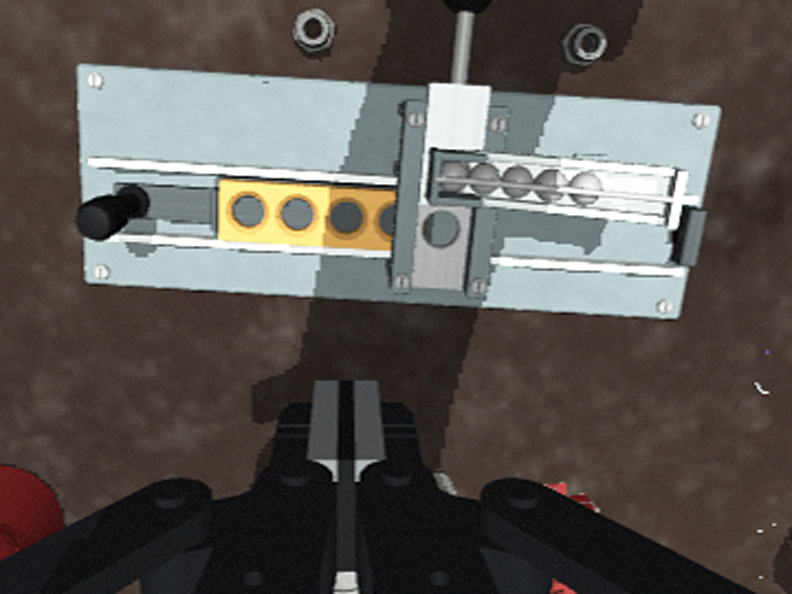

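The crop shows drop hole (441,227), pockets 4 to 1 at (248,211), (297,212), (348,216) and (~395,219), handle top (96,217), and plate corners (79,65), (720,106), (85,281) and (680,318). From these I work out the loader's pose.

Run:
```python
from h import *
import pickle;im=pickle.load(open("w2.pkl","rb"))
c=lambda u,v,z:np.round(atz(im,(100+u/2.2-.3,60+v/2.2-.3),z)[:2],1)
for l,u,v,z in[("hole",441,227,42),("p4",248,211,30),("p3",297,212,30),("p2",348,216,30),("htop",96,217,86),("A",79,65,8),("B",720,106,8),("C",85,281,8),("D",680,318,8),("fingertip",346,381,282.6)]:print(l,c(u,v,z))
A,B,C,D=[c(u,v,8) for u,v in((79,65),(720,106),(85,281),(680,318))]
for p,q in((A,B),(C,D)): d=q-p;print(np.hypot(*d),np.degrees(np.arctan2(-d[0],d[1])))
print((A+B+C+D)/4)
```

```text
hole [597.1   9.9]
p4 [593.2 -97.6]
p3 [593. -70.]
p2 [594.5 -41.3]
htop [ 588.5 -163.6]
A [ 516.8 -194.7]
B [529.3 169.3]
C [ 642.9 -200.9]
D [656.6 166.7]
fingertip [586.2 -42.4]
364.21456588115745 -1.966801951583824
367.8552024914151 -2.134355438459618
[586.4 -14.9]
```

Emit:
arm_command:
  plan:
    - {"offset": [-0.1, -4.1, 0], "twist": -3.5, "grip": 0}
    - {"offset": [-0.1, -4.1, 0], "twist": 0, "grip": 0}
    - {"offset": [-0.1, -4.1, 0], "twist": 0, "grip": 0}
    - {"offset": [-0.2, -4.1, 0], "twist": 0, "grip": 0}
    - {"offset": [0, 0, 0], "twist": 0, "grip": 0}
    - {"offset": [0, 0, -4], "twist": 0, "grip": 0}
    - {"offset": [0, 0, -4], "twist": 0, "grip": 0}
    - {"offset": [0, 0, -4], "twist": 0, "grip": 0}
    - {"offset": [0, 0, -4], "twist": 0, "grip": 0}
    - {"offset": [0, 0, -4], "twist": 0, "grip": 0}
    - {"offset": [0, 0, -2.2], "twist": 0, "grip": 0}
    - {"offset": [0, 0, 0], "twist": 0, "grip": 0}
    - {"offset": [0, 0, 0], "twist": 0, "grip": 0}
    - {"offset": [0, 0, 0], "twist": 0, "grip": 0}

```text
time: 5.17
eef_pos: [591.7, -207.8, 62.2]
ee_rot: [0.018, 1.0, -0.0, 0.001]
ft_force: [-0.0, 0.5, 1.2]
finger_gap: -0.1
finger_force: 0.0
```

Run:
```python
from h import *
o=robot.get_obs();print(o["eef_pos"],o["ee_rot"],o["ft_force"])
im=imaging.get_image("wrist");cv2.imwrite("pics/w3.png",im["frame"])
for n,z in(("drop_hole",40),("handle",72),("pocket_1",28)): pp(n,im,z,4)
```

```text
[ 591.66686882 -207.78869187   62.17244545] [ 1.79985667e-02  9.99837346e-01 -3.71339510e-04  1.09337689e-03] [-0.01735485  0.48719846  1.2069306 ]
handle 0.9 [341.3 252.6] [ 588.8 -168.8   72. ]
pocket_1 0.96 [490.7 223.1] [595.5 -69.4  28. ]
pocket_1 0.7 [440.8 220. ] [592.5 -99.1  28. ]
```

View pics/w3.png

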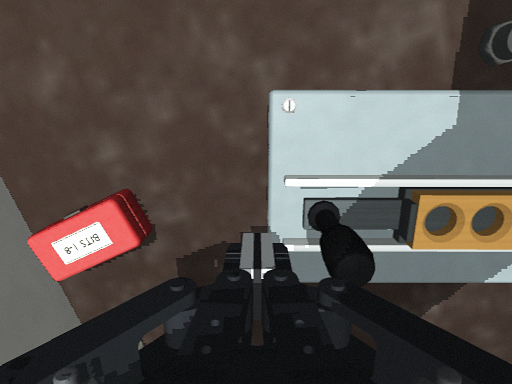

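The handle's top is at (355,262), its foot is at (322,213), and the fingers (258,250) are beside it on the -y side. I ease in to contact.

Emit:
arm_command:
  plan:
    - {"offset": [-0.1, 0.6, 0], "twist": 0, "grip": 0}
    - {"offset": [-0.1, 0.6, 0], "twist": 0, "grip": 0}
    - {"offset": [0, 0.3, 0], "twist": 0, "grip": 0}
    - {"offset": [0, 0.3, 0], "twist": 0, "grip": 0}
    - {"offset": [0, 0.3, 0], "twist": 0, "grip": 0}
    - {"offset": [0, 0.3, 0], "twist": 0, "grip": 0}
    - {"offset": [0, 0, 0], "twist": 0, "grip": 0}

```text
time: 5.95
eef_pos: [588.9, -182.7, 60.3]
ee_rot: [0.018, 1.0, 0.0, 0.0]
ft_force: [-0.4, 0.6, -0.4]
finger_gap: 0.0
finger_force: 0.1
```

Run:
```python
from h import *
im=imaging.get_image("wrist")
for n,z in(("drop_hole",40),("handle",72),("pocket_1",28)): pp(n,im,z,4)
```

```text
handle 0.92 [310.  265.3] [ 591.  -158.2   72. ]
pocket_1 0.87 [414.3 226.8] [592.7 -90.   28. ]
pocket_1 0.82 [461.6 228.7] [594.8 -62.1  28. ]
pocket_1 0.57 [504.5 226.6] [594.4 -37.2  28. ]
```

Emit:
arm_command:
  plan:
    - {"offset": [0.05, 0.4, 0], "twist": 0, "grip": 0}
    - {"offset": [0, 0.4, 0], "twist": 0, "grip": 0}
    - {"offset": [0, 0.4, 0], "twist": 0, "grip": 0}
    - {"offset": [0, 0, 0], "twist": 0, "grip": 0}
    - {"offset": [0, -1.5, 0], "twist": 0, "grip": 0}
    - {"offset": [0, -1, 4], "twist": 0, "grip": 0}
    - {"offset": [0, 3, 2.5], "twist": 0, "grip": 0}
    - {"offset": [0, 4, 0.5], "twist": 0, "grip": 0}
    - {"offset": [0.3, 4, 0.5], "twist": 0, "grip": 0}
    - {"offset": [0.4, 3, 0.5], "twist": 0, "grip": 0}
    - {"offset": [0, 0, 0], "twist": 0, "grip": 0}
    - {"offset": [0, 0, 0], "twist": 0, "grip": 0}

```text
time: 7.15
eef_pos: [596.6, -53.7, 140.5]
ee_rot: [0.016, 1.0, 0.0, 0.0]
ft_force: [-0.6, -0.9, 0.1]
finger_gap: -0.4
finger_force: 0.0
```

Run:
```python
from h import *
im=imaging.get_image("wrist");cv2.imwrite("pics/w4.png",im["frame"])
for n,z in(("drop_hole",40),("push_face",54.5),("handle",72),("pocket_1",28),("chamber_high",70)): pp(n,im,z,4)
print(robot.get_obs()["eef_pos"])
import pickle;pickle.dump(im,open("w4.pkl","wb"))
```

```text
drop_hole 0.72 [335.6 191.9] [597.6   9.   40. ]
push_face 0.92 [351.4  15.2] [475.7  11.1  54.5]
push_face 0.65 [397.7 161.1] [571.5  49.4  54.5]
pocket_1 0.92 [330.3 186. ] [596.    7.5  28. ]
pocket_1 0.78 [264.3 189.6] [597.3 -47.   28. ]
pocket_1 0.73 [455.  163.7] [580.4 107.7  28. ]
pocket_1 0.71 [293.4 188.3] [597. -23.  28.]
chamber_high 0.77 [350.3 159.9] [566.5  10.6  70. ]
[596.03599129 -57.33263397 140.1050774 ]
```

View pics/w4.png

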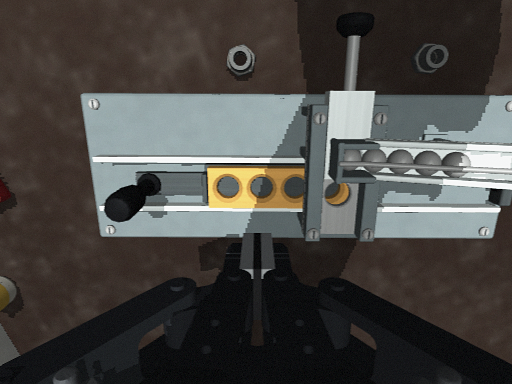

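The drop hole's rim is at (338,193), with pocket 1's rim showing inside it offset to the left. Pockets 4, 3 and 2 are at (228,187), (261,187) and (295,187).

Run:
```python
from h import *
import pickle;im=pickle.load(open("w4.pkl","rb"))
g=cv2.resize(im["frame"][150:230,200:380],None,fx=4.4,fy=4.4,interpolation=cv2.INTER_CUBIC);cv2.imwrite("pics/w4c.png",g)
for u,v,z in((228,187,30),(261.5,187,30),(295,187.5,30),(338,193,40),(338,193,44)):print(np.round(atz(im,(u,v),z),1))
```

```text
[593.6 -76.7  30. ]
[594.5 -49.3  30. ]
[595.8 -21.9  30. ]
[598.6  11.   40. ]
[597.4   9.9  44. ]
```

View pics/w4c.png

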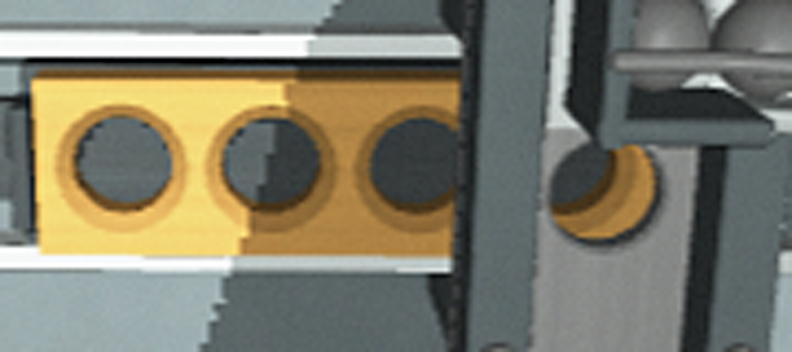

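Pocket 1 still needs about 2.7 mm. I go back and push to TCP y ≈ -169.6.

Emit:
arm_command:
  plan:
    - {"offset": [-0.2, -4, 0], "twist": 0, "grip": 0}
    - {"offset": [-0.2, -4, 0], "twist": 0, "grip": 0}
    - {"offset": [-0.2, -4, 0], "twist": 0, "grip": 0}
    - {"offset": [0, -0.8, -1], "twist": 0, "grip": 0}
    - {"offset": [0, 0, -4], "twist": 0, "grip": 0}
    - {"offset": [0, 0, -3], "twist": 0, "grip": 0}
    - {"offset": [0, 0, 0], "twist": 0, "grip": 0}
    - {"offset": [0, 0.6, 0], "twist": 0, "grip": 0}
    - {"offset": [0, 0.5, 0], "twist": 0, "grip": 0}
    - {"offset": [0, 0.25, 0], "twist": 0, "grip": 0}
    - {"offset": [0, 0.2, 0], "twist": 0, "grip": 0}
    - {"offset": [0, 0, 0], "twist": 0, "grip": 0}
    - {"offset": [0, 0, 0], "twist": 0, "grip": 0}
    - {"offset": [0, 0, 0], "twist": 0, "grip": 0}

```text
time: 8.62
eef_pos: [590.4, -168.8, 60.7]
ee_rot: [0.018, 1.0, -0.0, 0.0]
ft_force: [0.6, 0.3, -0.4]
finger_gap: -0.0
finger_force: 0.0
```

Emit:
arm_command:
  plan:
    - {"offset": [0, -1.5, 0], "twist": 0, "grip": 0}
    - {"offset": [0, -1, 4], "twist": 0, "grip": 0}
    - {"offset": [0, 3, 2.5], "twist": 0, "grip": 0}
    - {"offset": [0.2, 4, 0.5], "twist": 0, "grip": 0}
    - {"offset": [0.3, 4, 0.5], "twist": 0, "grip": 0}
    - {"offset": [0.1, 4, 0.5], "twist": 0, "grip": 0}
    - {"offset": [0, 0, 0], "twist": 0, "grip": 0}
    - {"offset": [0, 0, 0], "twist": 0, "grip": 0}
    - {"offset": [0, 0, 0], "twist": 0, "grip": 0}

```text
time: 9.37
eef_pos: [596.2, -44.3, 140.4]
ee_rot: [0.018, 1.0, -0.0, 0.0]
ft_force: [-0.2, -0.3, -0.4]
finger_gap: -0.0
finger_force: 0.0
```

Run:
```python
from h import *
im=imaging.get_image("wrist")
for n,z in(("drop_hole",40),("push_face",54.5),("pocket_1",28)): pp(n,im,z,4)
print(robot.get_obs()["eef_pos"])
g=cv2.resize(im["frame"][150:230,200:380],None,fx=4.4,fy=4.4,interpolation=cv2.INTER_CUBIC);cv2.imwrite("pics/w5c.png",g)
import pickle;pickle.dump(im,open("w5.pkl","wb"))
```

```text
drop_hole 0.9 [322.2 191.5] [596.5   7.6  40. ]
drop_hole 0.42 [334.8 158.1] [570.2  16.7  40. ]
push_face 0.7 [336.9  15.3] [475.2  11.5  54.5]
pocket_1 0.98 [219.5 187.7] [593.8 -74.7  28. ]
pocket_1 0.97 [256.4 187.1] [594.4 -44.3  28. ]
pocket_1 0.86 [323.3 185.7] [595.1  10.9  28. ]
pocket_1 0.56 [284.1 187.1] [595.2 -21.4  28. ]
[596.07898917 -45.24157061 140.16864572]
```

View pics/w5c.png

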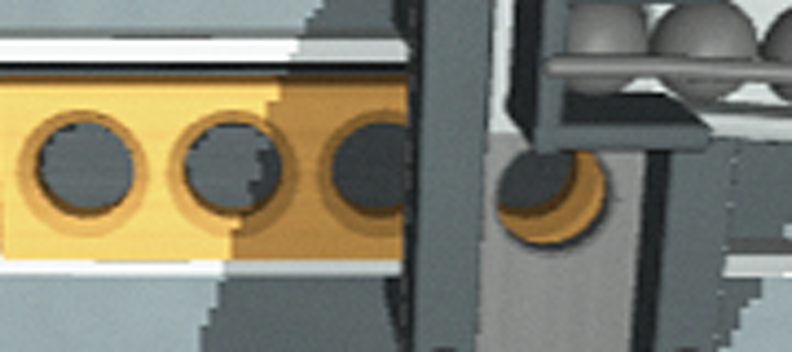

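The crop shows pocket 1 within about 0.8 mm of the drop hole at (552,195), pitch-extrapolated from pockets 4 and 3 at (83,172) and (233,172). That is within tolerance, so I go to the button.

Emit:
arm_command:
  plan:
    - {"offset": [-3.9, 1.4, 0], "twist": 0, "grip": 0}
    - {"offset": [-3.9, 1.4, 0], "twist": 0, "grip": 0}
    - {"offset": [-3.9, 1.4, 0], "twist": 0, "grip": 0}
    - {"offset": [-3.9, 1.4, 0], "twist": 0, "grip": 0}
    - {"offset": [0, 0, -3], "twist": 0, "grip": 0}
    - {"offset": [0, 0, -3], "twist": 0, "grip": 0}
    - {"offset": [0, 0, -3], "twist": 0, "grip": 0}
    - {"offset": [0, 0, 0], "twist": 0, "grip": 0}
    - {"offset": [0, 0, 0], "twist": 0, "grip": 0}
    - {"offset": [0, 0, 0], "twist": 0, "grip": 0}

```text
time: 10.4
eef_pos: [440.8, 11.6, 51.4]
ee_rot: [0.019, 1.0, -0.0, 0.0]
ft_force: [0.2, 0.1, 0.8]
finger_gap: 0.3
finger_force: 0.0
```

Run:
```python
from h import *
im=imaging.get_image("wrist")
cv2.imwrite("pics/w6.png",im["frame"])
pp("push_face",im,54.5,3)
print(robot.get_obs()["eef_pos"],robot.get_obs()["ft_force"])
```

```text
push_face 0.56 [259.5 317.5] [476.6  12.   54.5]
[441.18374423  12.04654333  51.68336239] [-0.16740855 -0.06855113 -0.06325905]
```

View pics/w6.png

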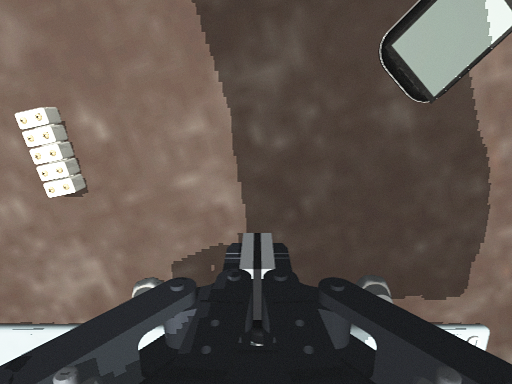

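The button's axis shows at (259,338), centred on the fingers, with the glands clear at (148,290) and (376,290). Pushing.

Emit:
arm_command:
  plan:
    - {"offset": [1.2, 0, 0], "twist": 0, "grip": 0}
    - {"offset": [0.8, 0, 0], "twist": 0, "grip": 0}
    - {"offset": [0.8, 0, 0], "twist": 0, "grip": 0}
    - {"offset": [0.8, -0.1, 0], "twist": 0, "grip": 0}
    - {"offset": [0.8, 0, 0], "twist": 0, "grip": 0}
    - {"offset": [0.8, 0, 0], "twist": 0, "grip": 0}
    - {"offset": [0.2, 0, 0], "twist": 0, "grip": 0}
    - {"offset": [0, 0, 0], "twist": 0, "grip": 0}

```text
time: 11.17
eef_pos: [494.5, 11.0, 50.1]
ee_rot: [0.018, 1.0, -0.0, -0.0]
ft_force: [-3.5, 0.6, 3.2]
finger_gap: 0.3
finger_force: 2.1
```

Emit:
arm_command:
  plan:
    - {"offset": [0.3, 0, 0], "twist": 0, "grip": 0}
    - {"offset": [0.2, 0, 0], "twist": 0, "grip": 0}
    - {"offset": [0, 0, 0], "twist": 0, "grip": 0}

```text
time: 11.42
eef_pos: [498.8, 10.9, 50.1]
ee_rot: [0.018, 1.0, -0.0, -0.0]
ft_force: [-5.3, -2.4, 2.0]
finger_gap: -0.1
finger_force: 2.3
```

Emit:
arm_command:
  plan:
    - {"offset": [0.2, 0, 0], "twist": 0, "grip": 0}
    - {"offset": [0.1, 0, 0], "twist": 0, "grip": 0}
    - {"offset": [0, 0, 0], "twist": 0, "grip": 0}

```text
time: 11.67
eef_pos: [500.2, 10.9, 49.9]
ee_rot: [0.018, 1.0, -0.0, -0.002]
ft_force: [-13.5, -2.6, 8.8]
finger_gap: -0.1
finger_force: 6.8
```

The force rise shows the stop at x≈500. I retract and check from above.

Emit:
arm_command:
  plan:
    - {"offset": [-3, 0, 0], "twist": 0, "grip": 0}
    - {"offset": [-2.5, 0, 0], "twist": 0, "grip": 0}
    - {"offset": [-0.5, 0, 4], "twist": 0, "grip": 0}
    - {"offset": [0, 0, 4], "twist": 0, "grip": 0}
    - {"offset": [3.9, -1.4, 1], "twist": 0, "grip": 0}
    - {"offset": [3.9, -1.4, 0], "twist": 0, "grip": 0}
    - {"offset": [3.9, -1.4, 0], "twist": 0, "grip": 0}
    - {"offset": [3.9, -1.4, 0], "twist": 0, "grip": 0}
    - {"offset": [0, 0, 0], "twist": 0, "grip": 0}
    - {"offset": [0, 0, 0], "twist": 0, "grip": 0}
    - {"offset": [0, 0, 0], "twist": 0, "grip": 0}

```text
time: 12.58
eef_pos: [596.8, -44.5, 139.6]
ee_rot: [0.018, 1.0, -0.0, -0.0]
ft_force: [-1.1, -0.6, -0.2]
finger_gap: -0.2
finger_force: 0.0
```

Run:
```python
from h import *
im=imaging.get_image("wrist")
for n,z in(("drop_hole",40),("push_face",54.5),("pocket_1",28),("ball_1_center",28)): pp(n,im,z,6)
print(robot.get_obs()["eef_pos"])
cv2.imwrite("pics/w7.png",im["frame"][0:240,180:512])
```

```text
drop_hole 0.6 [324.9 192.9] [598.2   9.4  40. ]
push_face 0.63 [336.1  14.7] [475.6  10.7  54.5]
push_face 0.55 [318.2 183.1] [586.1   1.3  54.5]
pocket_1 0.9 [320.4 186.5] [596.1   8.2  28. ]
pocket_1 0.65 [220.5 188.8] [595.2 -74.   28. ]
pocket_1 0.59 [255.2 188.6] [596.  -45.5  28. ]
ball_1_center 0.75 [359.7 158.9] [574.3  39.2  28. ]
ball_1_center 0.67 [320.7 185.9] [595.6   8.4  28. ]
ball_1_center 0.44 [317.9 181.5] [591.8   6.   28. ]
[596.98015347 -43.92053261 140.3946103 ]
```

View pics/w7.png

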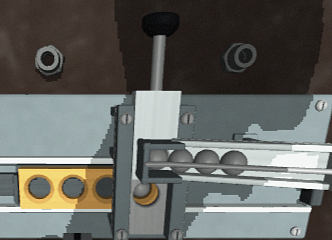

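Pocket 1 has its ball in the hole (148,194), the chute now shows 4 balls near (195,160), and the plunger is home. That was my last picture view, so from here I use numbers only. Next is pocket 2.

Emit:
arm_command:
  plan:
    - {"offset": [-0.2, -3.5, 0], "twist": 0, "grip": 0}
    - {"offset": [-0.2, -3.5, 0], "twist": 0, "grip": 0}
    - {"offset": [-0.2, -3.5, 0], "twist": 0, "grip": 0}
    - {"offset": [0, -3.5, 0], "twist": 0, "grip": 0}
    - {"offset": [0, 0, -3], "twist": 0, "grip": 0}
    - {"offset": [0, 0, -3], "twist": 0, "grip": 0}
    - {"offset": [0, 0, -2], "twist": 0, "grip": 0}
    - {"offset": [0, 0.7, 0], "twist": 0, "grip": 0}
    - {"offset": [0, 0.6, 0], "twist": 0, "grip": 0}
    - {"offset": [0, 0.6, 0], "twist": 0, "grip": 0}
    - {"offset": [0, 0.6, 0], "twist": 0, "grip": 0}
    - {"offset": [0, 0.6, 0], "twist": 0, "grip": 0}
    - {"offset": [0, 0.5, 0], "twist": 0, "grip": 0}
    - {"offset": [0, 0.3, 0], "twist": 0, "grip": 0}
    - {"offset": [0, 0.2, 0], "twist": 0, "grip": 0}
    - {"offset": [0, 0, 0], "twist": 0, "grip": 0}
    - {"offset": [0, 0, 0], "twist": 0, "grip": 0}
    - {"offset": [0, 0, 0], "twist": 0, "grip": 0}

```text
time: 14.33
eef_pos: [591.1, -143.5, 59.9]
ee_rot: [0.018, 1.0, 0.0, -0.0]
ft_force: [0.5, -0.4, -0.3]
finger_gap: 0.3
finger_force: 0.0
```

Run:
```python
from h import *
for i in range(2):
    print(robot.get_obs()["eef_pos"])
    im=imaging.get_image("wrist"); pp("pocket_1",im,28,4);pp("handle",im,72,1)
```

```text
[ 591.14473961 -143.52132827   59.91780899]
pocket_1 0.95 [415.1 226.6] [594.6 -50.6  28. ]
pocket_1 0.91 [465.1 229.5] [597.5 -21.2  28. ]
handle 0.86 [316.5 261.9] [ 591.4 -116.2   72. ]
[ 591.16689454 -143.61140999   59.86824556]
pocket_1 0.65 [462.6 228.2] [596.7 -22.8  28. ]
pocket_1 0.55 [413.1 227.3] [595.1 -51.9  28. ]
handle 0.85 [311.7 264.1] [ 592.5 -118.4   72. ]
```

Emit:
arm_command:
  plan:
    - {"offset": [0, 0.2, 0], "twist": 0, "grip": 0}
    - {"offset": [0, 0.07, 0], "twist": 0, "grip": 0}
    - {"offset": [0, 0, 0], "twist": 0, "grip": 0}
    - {"offset": [0, 0, 0], "twist": 0, "grip": 0}
    - {"offset": [0, -1.5, 0], "twist": 0, "grip": 0}
    - {"offset": [0, 0, 4], "twist": 0, "grip": 0}
    - {"offset": [-2.5, 2.8, 1], "twist": 0, "grip": 0}
    - {"offset": [-2.5, 2.8, 0], "twist": 0, "grip": 0}
    - {"offset": [-2.5, 2.8, 0], "twist": 0, "grip": 0}
    - {"offset": [-2.5, 2.8, 0], "twist": 0, "grip": 0}
    - {"offset": [-2.5, 2.8, 0], "twist": 0, "grip": 0}
    - {"offset": [-2.5, 2.8, 0], "twist": 0, "grip": 0}
    - {"offset": [0, 0, -3], "twist": 0, "grip": 0}
    - {"offset": [0, 0, -3], "twist": 0, "grip": 0}
    - {"offset": [0, 0, 0], "twist": 0, "grip": 0}
    - {"offset": [0, 0, 0], "twist": 0, "grip": 0}

```text
time: 15.97
eef_pos: [440.7, 11.8, 49.8]
ee_rot: [0.018, 1.0, -0.0, -0.001]
ft_force: [-0.3, 0.1, 0.7]
finger_gap: 0.1
finger_force: 0.0
```

Run:
```python
from h import *
print(robot.get_obs()["eef_pos"])
```

```text
[440.71134482  11.79403126  49.8059251 ]
```

Emit:
arm_command:
  plan:
    - {"offset": [1.2, 0, 0], "twist": 0, "grip": 0}
    - {"offset": [0.8, 0, 0], "twist": 0, "grip": 0}
    - {"offset": [0.8, 0, 0], "twist": 0, "grip": 0}
    - {"offset": [0.8, -0.1, 0], "twist": 0, "grip": 0}
    - {"offset": [0.8, 0, 0], "twist": 0, "grip": 0}
    - {"offset": [0.8, 0, 0], "twist": 0, "grip": 0}
    - {"offset": [0.6, 0, 0], "twist": 0, "grip": 0}
    - {"offset": [0.3, 0, 0], "twist": 0, "grip": 0}
    - {"offset": [0, 0, 0], "twist": 0, "grip": 0}
    - {"offset": [0, 0, 0], "twist": 0, "grip": 0}
    - {"offset": [0, 0, 0], "twist": 0, "grip": 0}

```text
time: 16.88
eef_pos: [500.3, 10.9, 49.6]
ee_rot: [0.018, 1.0, -0.0, -0.002]
ft_force: [-16.0, -1.6, 7.9]
finger_gap: -0.0
finger_force: 8.0
```

Emit:
arm_command:
  plan:
    - {"offset": [-3, 0, 0], "twist": 0, "grip": 0}
    - {"offset": [-2.5, 0, 0], "twist": 0, "grip": 0}
    - {"offset": [-0.6, 0, 4], "twist": 0, "grip": 0}
    - {"offset": [0, 0, 4], "twist": 0, "grip": 0}
    - {"offset": [3.9, -1.4, 1], "twist": 0, "grip": 0}
    - {"offset": [3.9, -1.4, 0], "twist": 0, "grip": 0}
    - {"offset": [3.9, -1.4, 0], "twist": 0, "grip": 0}
    - {"offset": [3.9, -1.4, 0], "twist": 0, "grip": 0}
    - {"offset": [0, 0, 0], "twist": 0, "grip": 0}
    - {"offset": [0, 0, 0], "twist": 0, "grip": 0}
    - {"offset": [0, 0, 0], "twist": 0, "grip": 0}

```text
time: 17.8
eef_pos: [596.3, -44.7, 139.5]
ee_rot: [0.018, 1.0, -0.0, -0.0]
ft_force: [-0.8, 0.2, -0.3]
finger_gap: -0.2
finger_force: 0.0
```

Run:
```python
from h import *
for i in range(3):
    im=imaging.get_image("wrist")
    for n,z in(("drop_hole",40),("push_face",54.5),("pocket_1",28),("ball_1_center",28)): pp(n,im,z,8)
# hough circles on cage and hole
g=cv2.GaussianBlur(cv2.resize(cv2.cvtColor(im["frame"],cv2.COLOR_BGR2GRAY),None,fx=4,fy=4,interpolation=cv2.INTER_CUBIC),(9,9),2)[600:920]
c=cv2.HoughCircles(g,cv2.HOUGH_GRADIENT,1,60,param1=80,param2=22,minRadius=34,maxRadius=62)
print(np.round([[x/4,y/4+150,r/4] for x,y,r in c[0]],1))
cv2.imwrite("pics/w8.png",im["frame"]);print(robot.get_obs()["eef_pos"])
```

```text
drop_hole 0.69 [324.8 190.4] [595.5   9.1  40. ]
push_face 0.87 [337.4  14. ] [474.7  11.3  54.5]
pocket_1 0.94 [254.3 188.5] [595.3 -46.4  28. ]
pocket_1 0.86 [288.  189.5] [597.2 -18.7  28. ]
pocket_1 0.74 [318.4 183.8] [593.2   6.2  28. ]
drop_hole 0.65 [324.8 189.9] [595.3  10.1  40. ]
drop_hole 0.53 [317.7 187.1] [592.8   4.5  40. ]
push_face 0.62 [334.7  16.2] [475.7  10.5  54.5]
push_face 0.42 [332.9 157.8] [567.2  12.2  54.5]
push_face 0.19 [325.2 191.9] [592.6   7.4  54.5]
pocket_1 0.98 [250.3 191.5] [598. -49.  28.]
pocket_1 0.97 [320.2 190.5] [599.1   8.8  28. ]
pocket_1 0.81 [351.1 185.4] [595.6  34.2  28. ]
pocket_1 0.7 [284.3 190.3] [597.9 -20.8  28. ]
pocket_1 0.65 [333.4 157.3] [571.8  18.9  28. ]
ball_1_center 0.73 [320.1 189.2] [598.    8.7  28. ]
ball_1_center 0.33 [150.8 203.3] [ 605.3 -132.6   28. ]
drop_hole 0.73 [322.4 188.7] [594.4   7.7  40. ]
drop_hole 0.47 [315.4 179.7] [586.9   2.1  40. ]
push_face 0.74 [337.3  15.8] [475.9  11.7  54.5]
pocket_1 0.97 [285.2 186.6] [595.  -20.5  28. ]
pocket_1 0.88 [251.1 187.7] [594.9 -48.6  28. ]
pocket_1 0.71 [318.7 186.3] [595.7   7.1  28. ]
[[324.6 192.4  14.5]
 [251.6 189.9  15.1]
 [386.4 162.4  12.8]
 [284.9 188.6  10.7]
 [172.6 185.1  11.4]]
[596.4562623  -44.44458332 139.81341054]
```

Emit:
arm_command:
  plan:
    - {"offset": [-0.2, -3.8, 0], "twist": 0, "grip": 0}
    - {"offset": [-0.2, -3.8, 0], "twist": 0, "grip": 0}
    - {"offset": [-0.1, -3.6, 0], "twist": 0, "grip": 0}
    - {"offset": [0, 0, -3], "twist": 0, "grip": 0}
    - {"offset": [0, 0, -3], "twist": 0, "grip": 0}
    - {"offset": [0, 0, -2], "twist": 0, "grip": 0}
    - {"offset": [0, 0.7, 0], "twist": 0, "grip": 0}
    - {"offset": [0, 0.6, 0], "twist": 0, "grip": 0}
    - {"offset": [0, 0.6, 0], "twist": 0, "grip": 0}
    - {"offset": [0, 0.6, 0], "twist": 0, "grip": 0}
    - {"offset": [0, 0.6, 0], "twist": 0, "grip": 0}
    - {"offset": [0, 0.6, 0], "twist": 0, "grip": 0}
    - {"offset": [0, 0.4, 0], "twist": 0, "grip": 0}
    - {"offset": [0, 0.2, 0], "twist": 0, "grip": 0}
    - {"offset": [0, 0, 0], "twist": 0, "grip": 0}
    - {"offset": [0, 0, 0], "twist": 0, "grip": 0}
    - {"offset": [0, 0, 0], "twist": 0, "grip": 0}

```text
time: 19.97
eef_pos: [591.3, -113.5, 59.7]
ee_rot: [0.018, 1.0, 0.0, -0.0]
ft_force: [0.3, 0.2, 0.5]
finger_gap: 0.3
finger_force: 0.0
```

Emit:
arm_command:
  plan:
    - {"offset": [0, 0.12, 0], "twist": 0, "grip": 0}
    - {"offset": [0, 0, 0], "twist": 0, "grip": 0}
    - {"offset": [0, 0, 0], "twist": 0, "grip": 0}
    - {"offset": [0, -1.5, 0], "twist": 0, "grip": 0}
    - {"offset": [0, 0, 4], "twist": 0, "grip": 0}
    - {"offset": [-2.5, 2.3, 1], "twist": 0, "grip": 0}
    - {"offset": [-2.5, 2.3, 0], "twist": 0, "grip": 0}
    - {"offset": [-2.5, 2.3, 0], "twist": 0, "grip": 0}
    - {"offset": [-2.5, 2.3, 0], "twist": 0, "grip": 0}
    - {"offset": [-2.5, 2.3, 0], "twist": 0, "grip": 0}
    - {"offset": [-2.5, 2.4, 0], "twist": 0, "grip": 0}
    - {"offset": [0, 0, -3], "twist": 0, "grip": 0}
    - {"offset": [0, 0, -3], "twist": 0, "grip": 0}
    - {"offset": [0, 0, 0], "twist": 0, "grip": 0}
    - {"offset": [0, 0, 0], "twist": 0, "grip": 0}

```text
time: 21.22
eef_pos: [440.8, 11.2, 49.6]
ee_rot: [0.018, 1.0, -0.001, -0.001]
ft_force: [0.6, -1.2, 1.6]
finger_gap: -0.2
finger_force: 0.0
```

Emit:
arm_command:
  plan:
    - {"offset": [1.2, 0, 0], "twist": 0, "grip": 0}
    - {"offset": [0.8, 0, 0], "twist": 0, "grip": 0}
    - {"offset": [0.8, 0, 0], "twist": 0, "grip": 0}
    - {"offset": [0.8, -0.1, 0], "twist": 0, "grip": 0}
    - {"offset": [0.8, 0, 0], "twist": 0, "grip": 0}
    - {"offset": [0.8, 0, 0], "twist": 0, "grip": 0}
    - {"offset": [0.6, 0, 0], "twist": 0, "grip": 0}
    - {"offset": [0.3, 0, 0], "twist": 0, "grip": 0}
    - {"offset": [0, 0, 0], "twist": 0, "grip": 0}
    - {"offset": [0, 0, 0], "twist": 0, "grip": 0}
    - {"offset": [0, 0, 0], "twist": 0, "grip": 0}

```text
time: 22.13
eef_pos: [500.3, 10.4, 49.3]
ee_rot: [0.018, 1.0, -0.0, -0.003]
ft_force: [-16.7, -1.3, 8.3]
finger_gap: 0.3
finger_force: 8.5
```

Emit:
arm_command:
  plan:
    - {"offset": [-3, 0, 0], "twist": 0, "grip": 0}
    - {"offset": [-2.5, 0, 0], "twist": 0, "grip": 0}
    - {"offset": [-0.6, 0, 4], "twist": 0, "grip": 0}
    - {"offset": [0, 0, 4], "twist": 0, "grip": 0}
    - {"offset": [3.9, -1.4, 1], "twist": 0, "grip": 0}
    - {"offset": [3.9, -1.4, 0], "twist": 0, "grip": 0}
    - {"offset": [3.9, -1.4, 0], "twist": 0, "grip": 0}
    - {"offset": [3.9, -1.4, 0], "twist": 0, "grip": 0}
    - {"offset": [0, 0, 0], "twist": 0, "grip": 0}
    - {"offset": [0, 0, 0], "twist": 0, "grip": 0}
    - {"offset": [0, 0, 0], "twist": 0, "grip": 0}

```text
time: 23.05
eef_pos: [596.4, -45.3, 139.3]
ee_rot: [0.018, 1.0, -0.0, -0.0]
ft_force: [0.7, -0.2, 0.2]
finger_gap: -0.2
finger_force: 0.0
```

Run:
```python
from h import *
for i in range(2):
    im=imaging.get_image("wrist")
    for n,z in(("drop_hole",40),("push_face",54.5),("pocket_1",28),("ball_1_center",28)): pp(n,im,z,8)
g=cv2.GaussianBlur(cv2.resize(cv2.cvtColor(im["frame"],cv2.COLOR_BGR2GRAY),None,fx=4,fy=4,interpolation=cv2.INTER_CUBIC),(9,9),2)[600:920]
c=cv2.HoughCircles(g,cv2.HOUGH_GRADIENT,1,40,param1=80,param2=20,minRadius=30,maxRadius=64)
print(np.round([[x/4,y/4+150,r/4] for x,y,r in c[0]],1))
cv2.imwrite("pics/w9.png",im["frame"]);print(robot.get_obs()["eef_pos"])
# change in chute/hole between pictures (row-mean brightness in hole)
for f in("w8","w9"):
    a=cv2.imread(f"pics/{f}.png");print(f,a[186:199,316:334].reshape(-1,3).mean(0).round())
```

```text
drop_hole 0.75 [325.2 192. ] [596.9   8.9  40. ]
push_face 0.89 [338.3  17.3] [476.8  11.4  54.5]
push_face 0.53 [389.4 186. ] [589.7  52.8  54.5]
pocket_1 0.9 [390.5 185.3] [596.7  64.8  28. ]
pocket_1 0.84 [354.  188.4] [598.2  35.   28. ]
pocket_1 0.71 [286.3 187. ] [595.1 -20.6  28. ]
pocket_1 0.69 [319.5 189.1] [597.8   6.7  28. ]
ball_1_center 0.6 [196.6 204.1] [607.2 -95.6  28. ]
ball_1_center 0.6 [390.5 185.8] [597.1  64.8  28. ]
ball_1_center 0.51 [386.4 188.8] [599.5  61.6  28. ]
ball_1_center 0.48 [232.2  61.3] [497.5 -59.5  28. ]
ball_1_center 0.33 [324.6 187.2] [596.4  10.8  28. ]
drop_hole 0.86 [322.4 191.4] [596.5   7.7  40. ]
push_face 0.87 [336.   14.4] [474.9  10.7  54.5]
pocket_1 0.94 [353.8 188. ] [598.  36.  28.]
pocket_1 0.92 [286.4 185.8] [594.2 -19.6  28. ]
pocket_1 0.91 [319.9 188.5] [597.5   8.   28. ]
ball_1_center 0.81 [387.3 186.4] [597.6  63.5  28. ]
[[324.9 192.1  14.9]
 [386.9 186.9  12.7]
 [205.9 186.6  11.8]]
[596.52727794 -44.76838375 139.73200143]
w8 [ 79.  98. 110.]
w9 [ 80.  97. 107.]
```

Emit:
arm_command:
  plan:
    - {"offset": [-0.2, -4.1, 0], "twist": 0, "grip": 0}
    - {"offset": [-0.3, -4.1, 0], "twist": 0, "grip": 0}
    - {"offset": [0, 0, -3], "twist": 0, "grip": 0}
    - {"offset": [0, 0, -3], "twist": 0, "grip": 0}
    - {"offset": [0, 0, -2], "twist": 0, "grip": 0}
    - {"offset": [0, 0.7, 0], "twist": 0, "grip": 0}
    - {"offset": [0, 0.6, 0], "twist": 0, "grip": 0}
    - {"offset": [0, 0.6, 0], "twist": 0, "grip": 0}
    - {"offset": [0, 0.6, 0], "twist": 0, "grip": 0}
    - {"offset": [0, 0.6, 0], "twist": 0, "grip": 0}
    - {"offset": [0, 0.6, 0], "twist": 0, "grip": 0}
    - {"offset": [0, 0.4, 0], "twist": 0, "grip": 0}
    - {"offset": [0, 0.1, 0], "twist": 0, "grip": 0}
    - {"offset": [0, 0, 0], "twist": 0, "grip": 0}
    - {"offset": [0, 0, 0], "twist": 0, "grip": 0}
    - {"offset": [0, 0, 0], "twist": 0, "grip": 0}

```text
time: 24.88
eef_pos: [591.4, -85.1, 59.5]
ee_rot: [0.018, 1.0, 0.0, -0.0]
ft_force: [-0.5, -0.5, 0.1]
finger_gap: 0.0
finger_force: 0.0
```

Emit:
arm_command:
  plan:
    - {"offset": [0, 0.11, 0], "twist": 0, "grip": 0}
    - {"offset": [0, 0, 0], "twist": 0, "grip": 0}
    - {"offset": [0, 0, 0], "twist": 0, "grip": 0}
    - {"offset": [0, -1.5, 0], "twist": 0, "grip": 0}
    - {"offset": [0, 0, 4], "twist": 0, "grip": 0}
    - {"offset": [-3.5, 0, 1], "twist": 0, "grip": 0}
    - {"offset": [-3.5, 2, 0], "twist": 0, "grip": 0}
    - {"offset": [-3, 2.5, 0], "twist": 0, "grip": 0}
    - {"offset": [-3, 2.5, 0], "twist": 0, "grip": 0}
    - {"offset": [-2.1, 3.5, 0], "twist": 0, "grip": 0}
    - {"offset": [0, 0.5, -3], "twist": 0, "grip": 0}
    - {"offset": [0, 0, -2.9], "twist": 0, "grip": 0}
    - {"offset": [0, 0, 0], "twist": 0, "grip": 0}
    - {"offset": [0, 0, 0], "twist": 0, "grip": 0}

```text
time: 26.05
eef_pos: [440.0, 10.5, 50.4]
ee_rot: [0.018, 1.0, -0.001, -0.001]
ft_force: [-0.5, -1.1, -0.2]
finger_gap: 0.1
finger_force: 0.0
```

Emit:
arm_command:
  plan:
    - {"offset": [1.2, 0.1, 0], "twist": 0, "grip": 0}
    - {"offset": [0.8, 0, 0], "twist": 0, "grip": 0}
    - {"offset": [0.8, 0, 0], "twist": 0, "grip": 0}
    - {"offset": [0.8, -0.1, 0], "twist": 0, "grip": 0}
    - {"offset": [0.8, 0, 0], "twist": 0, "grip": 0}
    - {"offset": [0.8, 0, 0], "twist": 0, "grip": 0}
    - {"offset": [0.6, 0, 0], "twist": 0, "grip": 0}
    - {"offset": [0.4, 0, 0], "twist": 0, "grip": 0}
    - {"offset": [0, 0, 0], "twist": 0, "grip": 0}
    - {"offset": [0, 0, 0], "twist": 0, "grip": 0}
    - {"offset": [0, 0, 0], "twist": 0, "grip": 0}

```text
time: 26.97
eef_pos: [500.4, 10.7, 50.0]
ee_rot: [0.018, 1.0, -0.0, -0.003]
ft_force: [-16.7, -1.3, 8.3]
finger_gap: -0.0
finger_force: 8.6
```

Emit:
arm_command:
  plan:
    - {"offset": [-3, 0, 0], "twist": 0, "grip": 0}
    - {"offset": [-2.5, 0, 0], "twist": 0, "grip": 0}
    - {"offset": [-0.6, 0, 4], "twist": 0, "grip": 0}
    - {"offset": [0, 0, 4], "twist": 0, "grip": 0}
    - {"offset": [3.9, -1.4, 1], "twist": 0, "grip": 0}
    - {"offset": [3.9, -1.4, 0], "twist": 0, "grip": 0}
    - {"offset": [3.9, -1.4, 0], "twist": 0, "grip": 0}
    - {"offset": [3.9, -1.4, 0], "twist": 0, "grip": 0}
    - {"offset": [0, 0, 0], "twist": 0, "grip": 0}
    - {"offset": [0, 0, 0], "twist": 0, "grip": 0}
    - {"offset": [0, 0, 0], "twist": 0, "grip": 0}

```text
time: 27.88
eef_pos: [596.5, -44.9, 140.1]
ee_rot: [0.018, 1.0, -0.0, -0.0]
ft_force: [-0.6, 1.0, -0.1]
finger_gap: -0.3
finger_force: 0.0
```

Run:
```python
from h import *
for i in range(2):
    im=imaging.get_image("wrist")
    for n,z in(("push_face",54.5),("pocket_1",28),("ball_1_center",28)): pp(n,im,z,8)
cv2.imwrite("pics/w10.png",im["frame"]);print(robot.get_obs()["eef_pos"])
for f in("w8","w9","w10"):
    a=cv2.imread(f"pics/{f}.png");print(f,a[186:199,316:334].reshape(-1,3).mean(0).round(), a[180:195,378:396].reshape(-1,3).mean(0).round())
```

```text
push_face 0.84 [340.6  14.1] [475.   13.3  54.5]
pocket_1 0.89 [320.2 189. ] [598.1   7.7  28. ]
pocket_1 0.85 [423.6 187.7] [600.   92.9  28. ]
pocket_1 0.62 [356.1 188.1] [598.4  37.3  28. ]
ball_1_center 0.82 [422.3 189.8] [601.8  92.   28. ]
push_face 0.56 [335.8  14. ] [474.5  11.2  54.5]
pocket_1 0.75 [421.6 186.3] [598.7  92.5  28. ]
pocket_1 0.73 [318.6 187.7] [597.    7.5  28. ]
pocket_1 0.63 [354.4 188.4] [598.6  37.2  28. ]
pocket_1 0.58 [387.1 189.2] [600.2  64.3  28. ]
ball_1_center 0.52 [419.2 185.6] [598.1  90.5  28. ]
[596.59034395 -44.19186628 140.60599133]
w8 [ 79.  98. 110.] [108. 107.  98.]
w9 [ 80.  97. 107.] [111. 113. 110.]
w10 [ 77.  95. 106.] [109. 110. 108.]
```

Run:
```python
from h import *
import pickle
fr={"w5":pickle.load(open("w5.pkl","rb"))["frame"],**{f:cv2.imread(f"pics/{f}.png") for f in("w8","w9","w10")}}
for k,a in fr.items():
    h=a[184:201,314:336]; b=((h[...,2].astype(int)-h[...,0])>40).sum()
    print(k,"hole brass px",b,"dark px",(h.max(2)<60).sum(),"chute",[int(a[154:166,x-5:x+6].mean()) for x in range(335,425,12)])
```

```text
w5 hole brass px 165 dark px 73 chute [120, 97, 116, 107, 105, 117, 89, 118]
w8 hole brass px 176 dark px 5 chute [116, 96, 111, 106, 98, 125, 199, 205]
w9 hole brass px 162 dark px 8 chute [118, 97, 110, 139, 188, 193, 200, 207]
w10 hole brass px 162 dark px 16 chute [118, 135, 176, 180, 184, 189, 195, 201]
```

The chute lost exactly one ball per press, and the hole was not empty after any of them. Now the final push to the end stop.

Emit:
arm_command:
  plan:
    - {"offset": [-0.2, -2.7, 0], "twist": 0, "grip": 0}
    - {"offset": [-0.3, -2.8, 0], "twist": 0, "grip": 0}
    - {"offset": [0, 0, 0], "twist": 0, "grip": 0}
    - {"offset": [0, 0, -3], "twist": 0, "grip": 0}
    - {"offset": [0, 0, -3], "twist": 0, "grip": 0}
    - {"offset": [0, 0, -2], "twist": 0, "grip": 0}
    - {"offset": [0, 0.7, 0], "twist": 0, "grip": 0}
    - {"offset": [0, 0.6, 0], "twist": 0, "grip": 0}
    - {"offset": [0, 0.6, 0], "twist": 0, "grip": 0}
    - {"offset": [0, 0.6, 0], "twist": 0, "grip": 0}
    - {"offset": [0, 0.6, 0], "twist": 0, "grip": 0}
    - {"offset": [0, 0.6, 0], "twist": 0, "grip": 0}
    - {"offset": [0, 0.5, 0], "twist": 0, "grip": 0}
    - {"offset": [0, 0.4, 0], "twist": 0, "grip": 0}
    - {"offset": [0, 0.2, 0], "twist": 0, "grip": 0}
    - {"offset": [0, 0.2, 0], "twist": 0, "grip": 0}
    - {"offset": [0, 0, 0], "twist": 0, "grip": 0}
    - {"offset": [0, 0, 0], "twist": 0, "grip": 0}

```text
time: 29.78
eef_pos: [591.5, -49.4, 60.2]
ee_rot: [0.018, 1.0, 0.0, -0.0]
ft_force: [-0.4, -0.0, -0.1]
finger_gap: 0.3
finger_force: 0.0
```

Emit:
arm_command:
  plan:
    - {"offset": [0, 0.2, 0], "twist": 0, "grip": 0}
    - {"offset": [0, 0.15, 0], "twist": 0, "grip": 0}
    - {"offset": [0, 0, 0], "twist": 0, "grip": 0}
    - {"offset": [0, 0, 0], "twist": 0, "grip": 0}

```text
time: 30.12
eef_pos: [591.5, -46.9, 60.3]
ee_rot: [0.018, 1.0, -0.001, -0.0]
ft_force: [-1.4, -5.1, -1.5]
finger_gap: 0.3
finger_force: 2.7
```

Emit:
arm_command:
  plan:
    - {"offset": [0, 0.15, 0], "twist": 0, "grip": 0}
    - {"offset": [0, 0, 0], "twist": 0, "grip": 0}
    - {"offset": [0, 0, 0], "twist": 0, "grip": 0}

```text
time: 30.37
eef_pos: [591.5, -46.6, 60.4]
ee_rot: [0.019, 1.0, -0.001, 0.0]
ft_force: [-0.2, -11.8, -1.6]
finger_gap: -0.1
finger_force: 5.7
```

The carriage is hard against its stop. I retreat and check.

Emit:
arm_command:
  plan:
    - {"offset": [0, -1, 0], "twist": 0, "grip": 0}
    - {"offset": [0, -1.5, 0], "twist": 0, "grip": 0}
    - {"offset": [0, 0, 4], "twist": 0, "grip": 0}
    - {"offset": [0, 0, 4], "twist": 0, "grip": 0}
    - {"offset": [0, 2, 4], "twist": 0, "grip": 0}
    - {"offset": [0.5, 4, 1], "twist": 0, "grip": 0}
    - {"offset": [0, 4, 1], "twist": 0, "grip": 0}
    - {"offset": [0, 2, 0], "twist": 0, "grip": 0}
    - {"offset": [0, 0, 0], "twist": 0, "grip": 0}
    - {"offset": [0, 0, 0], "twist": 0, "grip": 0}
    - {"offset": [0, 0, 0], "twist": 0, "grip": 0}

```text
time: 31.28
eef_pos: [596.6, 48.2, 197.6]
ee_rot: [0.018, 1.0, -0.0, -0.0]
ft_force: [-0.5, -0.5, -0.8]
finger_gap: -0.1
finger_force: 0.0
```

Run:
```python
from h import *
im=imaging.get_image("wrist");cv2.imwrite("pics/end.png",im["frame"])
for n,z in(("handle",72),("push_face",54.5),("pocket_1",28),("ball_1_center",28),("gland_nut_a",0)): pp(n,im,z,8)
a=im["frame"];M=np.array(im["cam_to_world"])
def px(p):
    c=np.linalg.inv(M)@np.r_[p,1];return int(c[0]/c[2]*im["fx"]+im["cx"]),int(c[1]/c[2]*im["fy"]+im["cy"])
for i in range(4):
    y=9+120-28*i;u,v=px((597+.036*(y-9),y,32));p=a[v-6:v+7,u-6:u+7].astype(int);print(i+1,(u,v),p.reshape(-1,3).mean(0).round(),p.std().round(1),p.max())
im=imaging.get_image("top")
for n in("gland_nut_a","driver","solder_paste","terminal_strip"): pp(n,im,0,2)
```

```text
handle 0.71 [177.6 186.9] [595.7 -20.2  72. ]
push_face 0.76 [203.6  39.4] [476.9   9.4  54.5]
pocket_1 0.93 [285.8 176.4] [600.3  77.4  28. ]
pocket_1 0.92 [338.1 173.4] [599.1 129.6  28. ]
pocket_1 0.82 [312.7 175.3] [600.2 104.3  28. ]
pocket_1 0.78 [255.3 174.4] [597.2  47.   28. ]
ball_1_center 0.74 [176.5 188.3] [608.7 -33.2  28. ]
gland_nut_a 0.94 [144.4  73.6] [496.6 -60.2   0. ]
gland_nut_a 0.67 [337.1 157.1] [587.8 135.    0. ]
gland_nut_a 0.55 [208.5 149.8] [575.   -2.2   0. ]
1 (338, 176) [133. 136. 134.] 38.3 236
2 (310, 176) [141. 144. 141.] 42.7 229
3 (281, 176) [125. 127. 125.] 30.5 216
4 (253, 176) [116. 118. 116.] 24.0 174
gland_nut_a 0.74 [320.  257.2] [ 390.8 -115.7    0. ]
solder_paste 0.73 [373.5 261.3] [ 401.1 -253.6    0. ]
terminal_strip 0.65 [316.7 253.6] [ 398.7 -106.2    0. ]
terminal_strip 0.38 [301.5 216.6] [488.7 -54.6   0. ]
```

All four pockets hold bright neutral-grey balls, and pocket 1 is 120 mm past the hole, which matches the end stop. Handing in.

```bash
python3 -c "
from rig import ticket
print(ticket.sign_off())"
```

```text
the job is handed in; nothing more can be done
None
```

The four pockets were each loaded with one plunger press, the carriage was pushed to its end stop, and the job was handed in at about 31 s. The last images show a ball in every pocket, and the chute lost one ball per press, so two should remain. I had used up my picture views after pocket 1, so I checked the later steps from image measurements and the networks, and did not re-check the screwdriver.

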